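# Bring the ferrule over the tenon

## Task

Take the ring gauge with the stirrup handle off the upright tool handle, hang it by its stirrup on the hook of the stand and let go. Then pick up the brass ferrule, carry it over to the tool handle without disturbing the bottle, the finial or the lathe centre that stand in between, and stop with it level and centred about a centimetre above the end of the tenon, never touching the tenon. Finish still holding the ferrule there, motionless.

Things in the scene. Friction and masses are not known exactly. Their poses are not given: they have to be found in the camera images.
- handle_post: dark turned wooden tool handle fixed upright in a light wooden block 90 x 90 x 30 mm that is fixed to the bench; origin at the centre of the block's underside, z up. The handle has a shoulder 42 mm across at 62 mm height and above it a round tenon 25 mm across that ends at 86 mm. Behind it a lathe, up to 0.4 m high, fills the bench beyond x = 0.52 m wherever y > -0.02 m: keep the gripper out of it
- tenon_top (a point): centre of the tenon's top face, 86 mm above the bench, z up
- hook_stand: dark steel stand fixed to the bench: round base 80 mm across, 12 high, an 8 mm upright rod on it that bends over into a level 8 mm hook arm along the body's own -x (axis 150 mm above the bench, straight from 10 to 70 mm from the upright's axis), then turned up to a tip, the highest point. Origin on the bench below the hook arm, 42 mm in front of the upright; z up
- hook_seat (a point): on the upper side of the hook arm, 42 mm from the upright's axis, 154 mm above the bench, where the stirrup's bar may rest; axes as hook_stand's
- hook_tip (a point): highest point of the upturned hook tip, 168 mm above the bench, 38 mm in front of hook_seat
- gauge: loose ring gauge, 0.11-0.21 kg. Ring 64 mm outside, 32 inside, 10 thick; origin centre of its underside, z up. Legs 6 mm thick at y = +-28 mm carry a flat-sided dark bar along its y: 68 long, 12 thick (along x), underside 60 and top 78 mm above the origin; opening below it 50 mm wide and high. Starts on the shoulder round the tenon. Grip the bar high to clear the hook
- gauge_bar (a point): centre of the gauge's bar, 69 mm above the gauge's origin; axes as gauge's
- ferrule: loose brass ferrule, a plain round brass piece 33 mm across, 14 mm high, lying flat on the bench to the right of the bystanders; origin at the centre of its underside, z up; about 35 g
- bottle: small dropper bottle, 33 mm wide, 102 mm high, loose bystander standing on the bench; origin at the centre of its underside
- finial: turned reddish wooden finial, 38 mm wide, 81 mm high, loose bystander standing on the bench; origin at the centre of its underside
- centre: bright steel lathe centre standing on its wider end, 33 mm wide, 52 mm high, loose bystander standing on the bench; origin at the centre of its underside
Mind the look-alikes: they are no part of the job. There is more than one size of the gauge; the one meant has the size given above.

How it is judged:
On the way:
1. the gauge hangs by its stirrup on the hook arm, let go (x of gauge_bar in the frame of hook_seat between -0.035 and 0.04 m and y of gauge_bar in the frame of hook_seat between -0.03 and 0.03 m and z of gauge_bar in the frame of hook_seat between 0 and 0.025 m and contact force between gauge and hook_stand above 0.3 N and contact force between gauge and the fingers below 0.05 N), for 0.3 s.
At the end, for the whole second after the job is handed in: Gauge hangs by its bar on the hook arm, let go, nearly still. Ferrule gripped, at rest, underside 3-20 mm above the tenon top, axes within 6 mm, tilt under 8 degrees, not touching the tenon. Bottle, finial and centre upright within 20 mm of where they stood (all of step 1 and linear speed of gauge below 0.05 m/s and z of ferrule in the frame of tenon_top between 0.003 and 0.02 m and horizontal distance between ferrule and tenon_top below 0.006 m and angle between ferrule's own z axis and vertical below 0.14 rad and contact force between ferrule and the fingers above 1 N and contact force between ferrule and handle_post below 0.05 N and linear speed of ferrule below 0.02 m/s and distance of each of bottle, finial, centre from where it was at the start of the episode below 0.02 m and angle between each of bottle, finial, centre's own z axis and vertical below 0.2 rad); the arm keeps its last pose, push and grip.
It fails at once if a bystander (bottle, finial or lathe centre) is shifted more than 20 mm or tipped (distance of any of bottle, finial, centre from where it was at the start of the episode above 0.02 m or angle between any of bottle, finial, centre's own z axis and vertical above 0.3 rad).
It fails at once if the ferrule touches the handle or its tenon (contact force between ferrule and handle_post above 0.3 N).
It also fails if it takes over 69 s, if anything falls off the work surface, if the arm or the gripper's body presses on something with over 40 N, if the wrist force passes 120 N, or if a joint passes its speed limit or range.

## Robot

A 6-joint arm with a two-finger parallel gripper is mounted at the origin on a cart in front of the work surface, level with it; the furniture and walls round the work are solid. World frame = base frame: x ahead of the robot, y to its left, z up, the work surface at z = 0. Lengths are in m, angles in rad, forces in N, time in s.
With the tool pointing down it reaches from about 0.4 to 0.925 m from the base axis. Payload 12.5 kg.
Tool frame: the origin (TCP) lies midway between the tips of the shut fingers; the grasp point (between the pads) lies 19 mm behind it (manip.pinch_z is the distance from the TCP to the grasp point, in m); z points along the fingers, y is the line along which they close (so a half turn about z gives the same grasp; the last joint's range is limited). The gripper opens to 95 mm and grips with 3 to 60 N. Pads are 20 mm wide; open, the fingers measure 119 mm over their backs; the gripper's body (75 mm by 180 mm) begins 59 mm behind the grasp point.
Start: joints at [-1.434, 0.491, 1.559, -0, 1.092, -0.106], TCP at [0.15, -0.607, 0.215] pointing down, gripper open.
Joint ranges: [-3.1, 3.1], [-0.84, 2.19], [0.05, 2.79], [-1.13, 4.28], [0.06, 2.93], [-2.69, 2.69]. Speed limits (rad/s): [2.22, 2.22, 2.79, 3.14, 3.14, 3.14].

## Interface

Orientations are given as a rotation vector (axis times angle).
In Python, from rig import manip, vision gives the robot as it stands.
- The arm moves only by the tool play_rows, never from a script. Its argument "motion" is a list of rows, each an object of numbers: "dx", "dy", "dz": the shift along the tool's x, y, z in units of 200 mm (1.0 is 200 mm); "ax", "ay", "az": the turn, a rotation vector about the tool's x, y, z in units of 10 degrees (1.0 is 10 degrees). In form: [{"dx": .., "dy": .., "dz": .., "ax": .., "ay": .., "az": ..}, ...]. A call has 1 to 8 rows; each row shifts and turns the commanded pose from where the row before left it, along the tool's axes as they then stand; what a row does not reach is not made up. A row lasts 1/8 s, in which the tool goes at most 62.5 mm and 10.7 degrees, less where a joint would pass 70% of its speed; a pose out of reach is approached as far as the arm can. A call with a number of a shift or a turn outside -1 to 1 is refused whole. A call with a gripper value outside its range is refused whole. "hand" is the opening, from -1 (shut) to 1 (fully open), set as the call begins (left out, the last holds). The fingers move at their own pace and stop on an object; "force" is the grip in N (left out, the last holds). Time passes only in rows, so rows that do not move let the fingers close. It gives the time, the measured TCP pose, the force, the opening and the grip force at its end, in the units of the state.
- manip.state(): the state, without advancing time (a new reading comes with each control period).
- vision.snapshot(name): name is "scene" or "side" or "wrist"; returns a dict with "pixels" (400x640x3 uint8, blue, green, red), "fx", "fy", "cx", "cy" (pixels), "rvec" (rotation vector, rad) and "tvec" (3), from world to camera coordinates, as OpenCV has them. Camera axes: x right, y down, z forward; pixel columns grow to the right and rows downward; lengths in m; the calibration is good to about 2 mm. A picture is of the moment at which its call begins. There is no depth.
- manip.finish_job(): hands the job in; it is judged then, once.
The state is a dict: "t": time; "q": joint angles; "joint_vel": joint speeds; "tau": joint torques, N m; "eef_pos": TCP position; "orientation": TCP orientation; "contact_force": force on the tool from outside, world axes, zero at the start; "ft_torque": the same for the moment, N m; "finger_gap": finger opening in m; "finger_force": force on a finger pad.
Only numpy, scipy, OpenCV 4.12 (cv2) and the standard library are available. Lean on these libraries where they do the work, as an engineer would, in place of code of your own. Each camera call takes 0.05 s, during which the arm holds its last target. There are 200 camera calls.

## Working session

There is one attempt and no reset: what is moved stays moved. The work goes in short steps, Python scripts to look and compute and a tool call to move; the robot and the scene stay as the last step left them, time stands still between calls to the robot, and variables do not carry over. Pictures are saved under pics/ and viewed, at most 10 in all, crops included, and the job is handed in when it is done.

Besides the shell and the picture viewer there is one more tool, called after "Request:" as name(argument=value, ...), one argument or row to a line, values as JSON. play_rows: Moves the arm, as the interface text tells. Its arguments: {"type":"object","properties":{"motion":{"type":"array"},"hand":{"type":"number"},"force":{"type":"number"}},"required":["motion"]}

```bash
ls; mkdir -p pics
python3 - <<'E'
from rig import manip, vision
import cv2, numpy as np, pickle
d={n:vision.snapshot(n) for n in("scene","side","wrist")}
pickle.dump(d,open("s0.pkl","wb"))
for n in d: cv2.imwrite(f"pics/{n}0.png",d[n]["pixels"]); R=cv2.Rodrigues(np.array(d[n]["rvec"]))[0]; print(n,d[n]["fx"],(-R.T@np.array(d[n]["tvec"]).ravel()).round(3))
print(manip.state(),manip.pinch_z)
E
```

```text
pics
scene 492.4482879812841 [-0.308 -0.387  0.945]
side 478.34277262625164 [ 0.47  -0.814  0.566]
wrist 320.77649752350567 [ 0.219 -0.59   0.386]
{'t': 0.15, 'q': array([-1.43360367e+00,  4.91449853e-01,  1.55932062e+00, -3.58981192e-05,
        1.09167223e+00, -1.05566958e-01]), 'joint_vel': array([ 2.31050544e-05, -2.22264293e-03, -1.89335337e-03, -1.55171218e-03,
       -7.24197862e-04, -5.94338478e-04]), 'tau': array([ 3.67878347e-04, -6.12897205e+01, -2.58278954e+01,  6.92589325e-02,
        4.73116734e-02, -9.32818648e-05]), 'eef_pos': array([ 0.15024844, -0.60649098,  0.21417427]), 'orientation': array([-3.11763208e+00, -3.80313217e-01,  7.11158934e-05]), 'contact_force': array([ 0.10658241, -0.04177573,  0.59816486]), 'ft_torque': array([ 0.00670195, -0.0567769 , -0.01487206]), 'finger_force': 0.0, 'finger_gap': 0.09550552008288485} 0.0188
```

View pics/scene0.png

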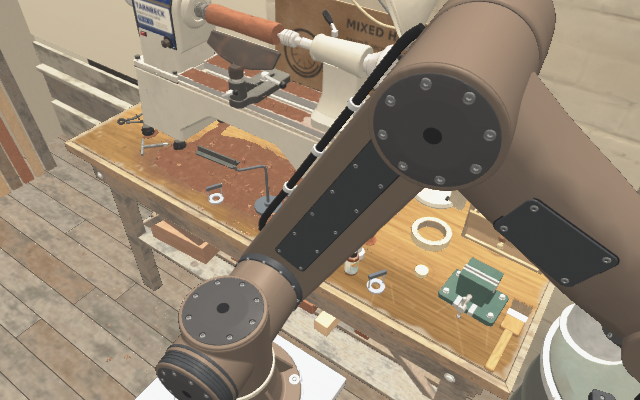

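View pics/side0.png

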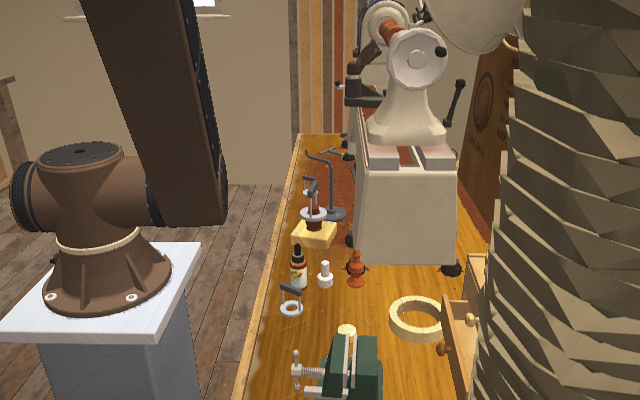

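The side view shows the gauge on the handle at about (313,213) and the hook stand at (325,180). The bottle is at (298,270), the centre at (325,275), the finial at (357,268), and a pale disc, probably the ferrule, at (346,330). A loose look-alike gauge lies at (291,305). In the scene view the arm hides the handle. Other look-alike gauges there are at (216,198) and (376,285).

```bash
cat > h.py <<'E'
import cv2, numpy as np, pickle
from rig import manip, vision
def cam(s):
    R=cv2.Rodrigues(np.array(s["rvec"],float))[0]; t=np.array(s["tvec"],float).ravel()
    return R,t,-R.T@t
def ray(s,u,v):
    R,t,c=cam(s); return c,R.T@np.array([(u-s["cx"])/s["fx"],(v-s["cy"])/s["fy"],1])
def onz(s,u,v,z):
    c,d=ray(s,u,v); return (c+d*(z-c[2])/d[2]).round(4)
def proj(s,p):
    R,t,c=cam(s); q=R@np.array(p)+t; return np.array([s["fx"]*q[0]/q[2]+s["cx"],s["fy"]*q[1]/q[2]+s["cy"]]).round(1)
def tri(a,ua,b,ub):
    A,B=[],[]
    for s,u in((a,ua),(b,ub)):
        c,d=ray(s,*u); d/=np.linalg.norm(d); P=np.eye(3)-np.outer(d,d); A.append(P);B.append(P@c)
    x=np.linalg.solve(sum(A),sum(B)); return x.round(4)
def crop(s,x0,x1,y0,y1,k,name):
    cv2.imwrite("pics/"+name,cv2.resize(s["pixels"][y0:y1,x0:x1],None,fx=k,fy=k,interpolation=cv2.INTER_CUBIC))
E
python3 - <<'E'
from h import *
d=pickle.load(open("s0.pkl","rb")); s=d["side"]
crop(s,260,390,140,345,2.9,"c1.png")
for n,u,v,z in(("ringgauge",313,213,.067),("bar",312,185,.131),("bottle",299,287,0),("centre",325,285,0),("finial",357,284,0),("disc",346,330,.014),("hooktip",306,153,.165),("decoy",291,309,.0)): print(n,onz(s,u,v,z))
s=d["scene"]
for n,u,v,z in(("disc",421,270,.014),("dec1",376,286,.01),("dec2",216,198,.01),("hookbase",264,208,.0)): print(n,onz(s,u,v,z))
E
```

```text
ringgauge [0.4162 0.1782 0.067 ]
bar [0.4143 0.194  0.131 ]
bottle [ 0.3959 -0.0198  0.    ]
centre [ 0.448 -0.012  0.   ]
finial [ 0.5128 -0.0075  0.    ]
disc [ 0.4878 -0.1633  0.014 ]
hooktip [0.394 0.317 0.165]
decoy [ 0.386 -0.09   0.   ]
disc [ 0.4869 -0.1623  0.014 ]
dec1 [ 0.3831 -0.0954  0.01  ]
dec2 [0.3923 0.4306 0.01  ]
hookbase [0.4472 0.3009 0.    ]
```

View pics/c1.png

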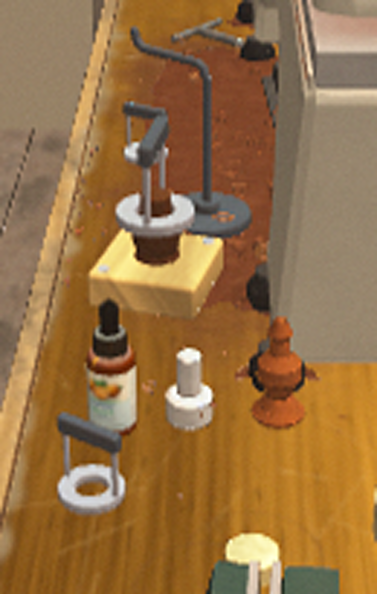

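```bash
cat >> h.py <<'E'
from scipy.spatial.transform import Rotation as Ro
def plan(p,yaw_deg,n,frm=None,yaw0=None):
    """n equal rows from the present pose to tool-down p,yaw"""
    st=manip.state(); R=Ro.from_rotvec(st["orientation"]); pos=np.array(st["eef_pos"])
    goal=Ro.from_matrix(np.array([[1,0,0],[0,-1,0],[0,0,-1.]])); goal=Ro.from_euler('z',yaw_deg,degrees=True)*goal
    rv=(R.inv()*goal).as_rotvec(); step=(np.array(p)-pos)/n
    for i in range(n):
        a=R*Ro.from_rotvec(rv*i/n)
        print(np.round(a.inv().apply(step)/.2,4).tolist(),np.round(np.degrees(rv/n)/10,3).tolist())
def yaw():
    st=manip.state(); x=Ro.from_rotvec(st["orientation"]).as_matrix(); return np.degrees(np.arctan2(x[1,0],x[0,0])),x[:,2]
E
python3 - <<'E'
from h import *
d=pickle.load(open("s0.pkl","rb")); R,t,c=cam(d["wrist"]); print(R.round(3))
plan([.42,-.42,.32],13.9,1)
E
```

```text
[[ 0.24  -0.971 -0.001]
 [-0.94  -0.233  0.25 ]
 [-0.243 -0.059 -0.968]]
[1.5334, -0.5813, -0.5285] [-0.005, -0.0, 0.001]
```

Request:
play_rows(
  motion=[
    {"dx": 0.19,"dy": -0.073,"dz": -0.066},
    {"dx": 0.19,"dy": -0.073,"dz": -0.066},
    {"dx": 0.19,"dy": -0.073,"dz": -0.066},
    {"dx": 0.19,"dy": -0.073,"dz": -0.066},
    {"dx": 0.19,"dy": -0.073,"dz": -0.066},
    {"dx": 0.19,"dy": -0.073,"dz": -0.066},
    {"dx": 0.19,"dy": -0.073,"dz": -0.066},
    {"dx": 0.19,"dy": -0.073,"dz": -0.066},
  ],
)

```text
schema error: expected keys dx, dy, dz, ax, ay, az
```

Request:
play_rows(
  motion=[
    {"dx": 0.19,"dy": -0.073,"dz": -0.066,"ax": 0,"ay": 0,"az": 0},
    {"dx": 0.19,"dy": -0.073,"dz": -0.066,"ax": 0,"ay": 0,"az": 0},
    {"dx": 0.19,"dy": -0.073,"dz": -0.066,"ax": 0,"ay": 0,"az": 0},
    {"dx": 0.19,"dy": -0.073,"dz": -0.066,"ax": 0,"ay": 0,"az": 0},
    {"dx": 0.19,"dy": -0.073,"dz": -0.066,"ax": 0,"ay": 0,"az": 0},
    {"dx": 0.19,"dy": -0.073,"dz": -0.066,"ax": 0,"ay": 0,"az": 0},
    {"dx": 0.19,"dy": -0.073,"dz": -0.066,"ax": 0,"ay": 0,"az": 0},
    {"dx": 0.19,"dy": -0.073,"dz": -0.066,"ax": 0,"ay": 0,"az": 0},
  ],
)

```text
t: 1.15
eef_pos: [0.4182, -0.4192, 0.3205]
orientation: [-3.118, -0.38, 0.0]
contact_force: [-0.4, -0.7, -0.4]
finger_gap: 0.095
finger_force: 0.0
```

Run:
```python
from h import *
plan([.40,.09,.33],90,12)
```

```text
[0.0436, -0.2078, -0.0039] [-0.0, -0.0, -0.634]
[0.0663, -0.2017, -0.0039] [-0.0, -0.0, -0.634]
[0.0882, -0.1931, -0.0039] [-0.0, -0.0, -0.634]
[0.109, -0.1822, -0.0039] [-0.0, -0.0, -0.634]
[0.1284, -0.1691, -0.0039] [-0.0, -0.0, -0.634]
[0.1463, -0.1539, -0.0039] [-0.0, -0.0, -0.634]
[0.1624, -0.1367, -0.0039] [-0.0, -0.0, -0.634]
[0.1765, -0.118, -0.0039] [-0.0, -0.0, -0.634]
[0.1885, -0.0978, -0.0039] [-0.0, -0.0, -0.634]
[0.1981, -0.0763, -0.0039] [-0.0, -0.0, -0.634]
[0.2053, -0.054, -0.004] [-0.0, -0.0, -0.634]
[0.21, -0.031, -0.004] [-0.0, -0.0, -0.634]
```

Request:
play_rows(
  motion=[
    {"dx": 0.044,"dy": -0.208,"dz": -0.004,"ax": 0,"ay": 0,"az": -0.634},
    {"dx": 0.066,"dy": -0.202,"dz": -0.004,"ax": 0,"ay": 0,"az": -0.634},
    {"dx": 0.088,"dy": -0.193,"dz": -0.004,"ax": 0,"ay": 0,"az": -0.634},
    {"dx": 0.109,"dy": -0.182,"dz": -0.004,"ax": 0,"ay": 0,"az": -0.634},
    {"dx": 0.128,"dy": -0.169,"dz": -0.004,"ax": 0,"ay": 0,"az": -0.634},
    {"dx": 0.146,"dy": -0.154,"dz": -0.004,"ax": 0,"ay": 0,"az": -0.634},
  ],
)

```text
t: 1.9
eef_pos: [0.4077, -0.1643, 0.325]
orientation: [-2.822, -1.381, 0.0]
contact_force: [0.8, 0.1, 0.3]
finger_gap: 0.0951
finger_force: 0.0
```

Request:
play_rows(
  motion=[
    {"dx": 0.162,"dy": -0.137,"dz": -0.004,"ax": 0,"ay": 0,"az": -0.634},
    {"dx": 0.176,"dy": -0.118,"dz": -0.004,"ax": 0,"ay": 0,"az": -0.634},
    {"dx": 0.188,"dy": -0.098,"dz": -0.004,"ax": 0,"ay": 0,"az": -0.634},
    {"dx": 0.198,"dy": -0.076,"dz": -0.004,"ax": 0,"ay": 0,"az": -0.634},
    {"dx": 0.205,"dy": -0.054,"dz": -0.004,"ax": 0,"ay": 0,"az": -0.634},
    {"dx": 0.21,"dy": -0.031,"dz": -0.004,"ax": 0,"ay": 0,"az": -0.634},
    {"dx": 0,"dy": 0,"dz": 0,"ax": 0,"ay": 0,"az": 0},
  ],
)

```text
t: 2.78
eef_pos: [0.3983, 0.0905, 0.3298]
orientation: [-2.216, -2.226, -0.0]
contact_force: [-0.2, -0.5, -0.6]
finger_gap: 0.095
finger_force: 0.0
```

Run:
```python
from h import *
d={n:vision.snapshot(n) for n in("scene","side","wrist")}
pickle.dump(d,open("s1.pkl","wb"))
print(manip.state()["eef_pos"],yaw())
w=cv2.resize(d["wrist"]["pixels"],(640,400)); cv2.imwrite("pics/w1.png",w)
```

```text
[0.39871648 0.08819672 0.32970031] (np.float64(89.9383594344387), array([-2.20399291e-04, -3.33773778e-04, -9.99999920e-01]))
```

View pics/w1.png

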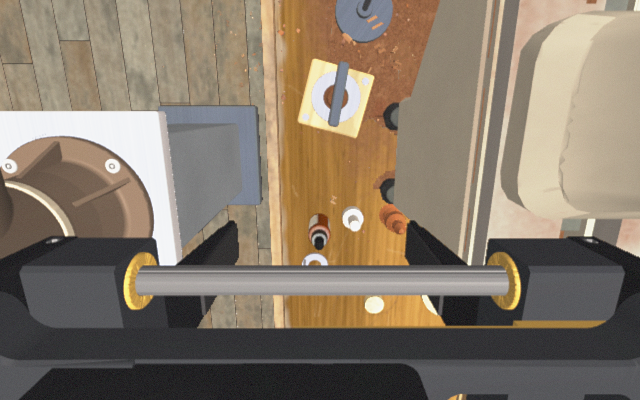

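The wrist view looks straight down. The gauge bar runs from about (334,126) to (343,63) over the ring at (335,97), on the light block. The hook base is at (364,13), and the bottle, centre and finial are at (319,230), (352,217) and (394,218). The ferrule disc is at (374,305).

Run:
```python
from h import *
d=pickle.load(open("s1.pkl","rb")); w=d["wrist"]; im=w["pixels"]
def blob(m,x0,x1,y0,y1,n):
    z=np.zeros(m.shape,np.uint8); z[y0:y1,x0:x1]=m[y0:y1,x0:x1]; 
    k,l,s,c=cv2.connectedComponentsWithStats(z); i=1+np.argmax(s[1:,4]); q=(l==i).astype(np.uint8)
    r=cv2.minAreaRect(cv2.findContours(q,0,1)[0][0]); print(n,s[i],c[i].round(1),[np.round(x,1).tolist() for x in r]); return q,c[i],cv2.boxPoints(r)
I=im.astype(int); sat=I.max(2)-I.min(2)
g=((sat<30)&(I.max(2)<125)).astype(np.uint8)
q,c,b=blob(g,300,375,58,130,"bar"); print("bar c",onz(w,*c,.14)); print([onz(w,*p,.14) for p in b])
l=((sat<30)&(I.max(2)>150)).astype(np.uint8)
q,c,b=blob(l,300,375,55,140,"ringpart"); 
bl=((I[:,:,2]>190)&(I[:,:,1]>150)&(sat>50)).astype(np.uint8)
q,c,b=blob(bl,295,380,55,140,"block"); print([onz(w,*p,.03) for p in b], np.mean([onz(w,*p,.03) for p in b],0))
ye=bl
q,c,b=blob(ye,360,390,290,320,"ferrule"); print(onz(w,*c,.014),[onz(w,*p,.014) for p in b])
crop(w,290,400,0,145,4.1,"w1c.png")
s=d["scene"]; cv2.imwrite("pics/scene1.png",s["pixels"])
print(im[95,340],im[110,337])
```

```text
bar [328  62  13  62  93] [333.6  92.8] [[333.5, 92.3], [2.0, 62.0], 10.1]
bar c [0.4121 0.1784 0.14  ]
[array([0.4053, 0.1471, 0.14  ]), array([0.4165, 0.2097, 0.14  ]), array([0.4186, 0.2093, 0.14  ]), array([0.4075, 0.1468, 0.14  ])]
ringpart [311  71  26  50 664] [322.2  93.9] [[321.8, 94.1], [20.8, 50.0], 9.9]
block [ 298   58   76   80 1873] [334.6  99.6] [[335.0, 97.9], [64.7, 67.0], 14.8]
[array([0.3614, 0.1444, 0.03  ]), array([0.3866, 0.2306, 0.03  ]), array([0.4728, 0.2094, 0.03  ]), array([0.4516, 0.121 , 0.03  ])] [0.4181  0.17635 0.03   ]
ferrule [365 295  25  25 167] [383.7 305.9] [[377.0, 307.0], [24.0, 24.0], 90.0]
[ 0.5063 -0.1655  0.014 ] [array([ 0.4734, -0.1444,  0.014 ]), array([ 0.5144, -0.1444,  0.014 ]), array([ 0.5169, -0.1915,  0.014 ]), array([ 0.475 , -0.1914,  0.014 ])]
[146 131 124] [146 130 124]
```

View pics/w1c.png

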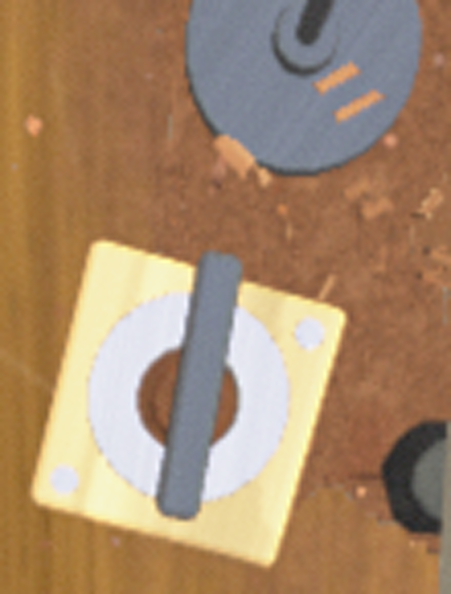

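The bar shows clearly in slate grey, from (344,62) to (333,126), tilted about 10° in the image. The ring centre is at about (336,97) and the hook base at (365,10).

View pics/scene1.png

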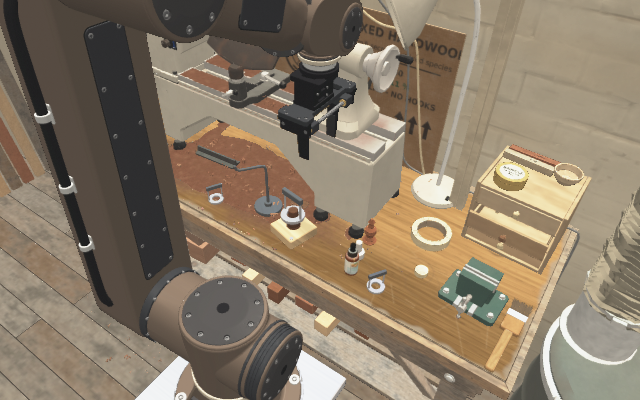

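Run:
```python
from h import *
d=pickle.load(open("s1.pkl","rb")); w=d["wrist"]; I=w["pixels"].astype(int)
m=(np.abs(I-[146,131,124]).sum(2)<70).astype(np.uint8); z=np.zeros_like(m); z[55:135,325:350]=m[55:135,325:350]
k,l,s,c=cv2.connectedComponentsWithStats(z); i=1+np.argmax(s[1:,4]); q=(l==i).astype(np.uint8)
r=cv2.minAreaRect(cv2.findContours(q,0,1)[0][0]); print(s[i],c[i],r)
b=cv2.boxPoints(r); P=np.array([onz(w,*p,.14) for p in b]); print(P,P.mean(0))
for u,v,zz in((344.1,62.4,.14),(332.9,126.1,.14),(336.1,96.8,.072)): print(onz(w,u,v,zz))
# base disc edges of hook (z=.012) in crop coords bottom & sides
for u,v in((188,40),(420,40),(300,174)): print("base",onz(w,290+u/4.1,v/4.1,.012))
for u,v in((303,45),): print("rod",onz(w,290+u/4.1,v/4.1,.014))
```

```text
[326  61  23  66 659] [338.29590288  93.34446131] ((337.0268859863281, 93.26408386230469), (15.90300178527832, 65.05506134033203), 13.626995086669922)
[[0.3993 0.1468 0.14  ]
 [0.4154 0.2115 0.14  ]
 [0.4317 0.2078 0.14  ]
 [0.4163 0.1427 0.14  ]] [0.415675 0.1772   0.14    ]
[0.4229 0.2089 0.14  ]
[0.4117 0.1434 0.14  ]
[0.4179 0.1772 0.072 ]
base [0.4189 0.2939 0.012 ]
base [0.4964 0.2939 0.012 ]
base [0.4576 0.2527 0.012 ]
rod [0.4571 0.2918 0.014 ]
```

The scene view now shows the hook arm from the bend at (267,170) to the tip at about (240,167). The gauge on the handle is at (293,215) and the ferrule at (421,270).

Run:
```python
from h import *
d=pickle.load(open("s1.pkl","rb")); s=d["scene"]; e=d["side"]
a=cv2.resize(s["pixels"][155:225,225:295],None,fx=5.6,fy=5.6,interpolation=cv2.INTER_CUBIC)
b=cv2.resize(e["pixels"][140:210,290:360],None,fx=5.6,fy=5.6,interpolation=cv2.INTER_CUBIC)
cv2.imwrite("pics/hk.png",np.hstack([a,b])); print(a.shape)
print("upright proj",proj(s,[.4577,.2927,.012]),proj(s,[.4577,.2927,.15]),proj(e,[.4577,.2927,.012]),proj(e,[.4577,.2927,.15]))
```

```text
(392, 392, 3)
upright proj [268.4 204. ] [265.7 165. ] [331.4 212.2] [331.4 162.1]
```

View pics/hk.png

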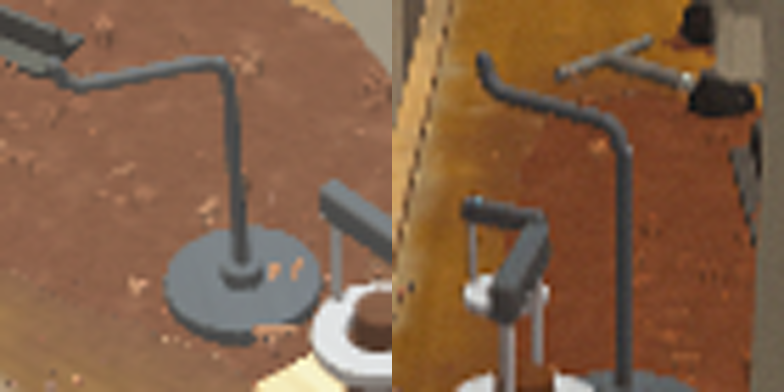

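The left half (scene) shows the hook tip at (235.5,167), the arm's outer bend at (239,170.5) and the upper bend at (264.5,166.5). The right half (side) shows the tip at (306,150.5), the outer bend at (309,157) and the inner bend at (329,161).

Run:
```python
from h import *
d=pickle.load(open("s1.pkl","rb")); s=d["scene"]; e=d["side"]
U=np.array([.4577,.2927])
for n,a,b,z in(("tip",(235.4,167),(306.2,150.4),.168),("bend",(239.3,170.5),(308.8,157.3),.150)):
    for p in(tri(s,a,e,b),onz(s,*a,z),onz(e,*b,z)):
        v=p[:2]-U; print(n,p,np.hypot(*v).round(4),np.degrees(np.arctan2(v[1],v[0])).round(1))
for u,v in((315,158.4),(320,160),(325,160.9)): 
    p=onz(e,u,v,.15); print(p, np.degrees(np.arctan2(p[1]-U[1],p[0]-U[0])))
plan([.4175,.1765,.20],80.3,4)
```

```text
tip [0.3931 0.3384 0.1641] 0.0791 144.7
tip [0.3892 0.3344 0.168 ] 0.0802 148.7
tip [0.3939 0.328  0.168 ] 0.0729 151.0
bend [0.4003 0.3336 0.1484] 0.0705 144.5
bend [0.4003 0.3333 0.15  ] 0.0703 144.7
bend [0.4002 0.3268 0.15  ] 0.0669 149.3
[0.4162 0.3188 0.15  ] 147.83356961957261
[0.4292 0.3073 0.15  ] 152.8748123995546
[0.4418 0.301  0.15  ] 152.43487469479933
[0.1105, 0.0234, 0.1621] [-0.0, 0.001, 0.241]
[0.1113, 0.0187, 0.1621] [-0.0, 0.001, 0.241]
[0.112, 0.014, 0.1621] [-0.0, 0.001, 0.241]
[0.1125, 0.0093, 0.1621] [-0.0, 0.001, 0.241]
```

Request:
play_rows(
  motion=[
    {"dx": 0.11,"dy": 0.023,"dz": 0.162,"ax": 0,"ay": 0,"az": 0.24},
    {"dx": 0.111,"dy": 0.019,"dz": 0.162,"ax": 0,"ay": 0,"az": 0.24},
    {"dx": 0.112,"dy": 0.014,"dz": 0.162,"ax": 0,"ay": 0,"az": 0.24},
    {"dx": 0.1125,"dy": 0.009,"dz": 0.162,"ax": 0,"ay": 0,"az": 0.24},
    {"dx": 0,"dy": 0,"dz": 0,"ax": 0,"ay": 0,"az": 0},
  ],
)

```text
t: 3.55
eef_pos: [0.4169, 0.1763, 0.1985]
orientation: [-2.399, -2.026, 0.006]
contact_force: [0.3, -0.1, 0.5]
finger_gap: 0.0949
finger_force: 0.0
```

Run:
```python
from h import *
w=vision.snapshot("wrist"); pickle.dump(w,open("s2.pkl","wb"))
print(manip.state()["eef_pos"],yaw()[0], proj(w,[.4175,.1765,.14]),proj(w,[.4229,.2089,.14]),proj(w,[.4117,.1434,.14]))
I=w["pixels"].astype(int)
m=((np.abs(I-[146,131,124]).sum(2)<60)).astype(np.uint8)
u=proj(w,[.4175,.1765,.14]).astype(int)
for v in range(max(u[1]-120,0),min(u[1]+120,400),20):
    r=np.flatnonzero(m[v,u[0]-60:u[0]+60]); print(v,(r.min()+u[0]-60,r.max()+u[0]-60,len(r),onz(w,(r.min()+r.max())/2+u[0]-60,v,.14)) if len(r) else None)
plan([.4175,.1765,.127],80.3,3)
```

```text
[0.41741923 0.17605218 0.19982973] 80.38270681565177 [321.8 208.3] [321.7 164.8] [321.6 249.8]
88 (np.int64(314), np.int64(366), 4, array([0.4441, 0.2588, 0.14  ]))
108 None
128 None
148 None
168 (np.int64(314), np.int64(328), 6, array([0.422 , 0.2067, 0.14  ]))
188 (np.int64(314), np.int64(328), 4, array([0.4195, 0.192 , 0.14  ]))
208 (np.int64(314), np.int64(328), 5, array([0.4169, 0.1768, 0.14  ]))
228 (np.int64(314), np.int64(328), 6, array([0.4143, 0.1612, 0.14  ]))
248 (np.int64(316), np.int64(326), 11, array([0.4115, 0.145 , 0.14  ]))
268 (np.int64(261), np.int64(380), 115, array([0.4082, 0.1283, 0.14  ]))
288 None
308 None
[0.0009, 0.0002, 0.1214] [-0.003, 0.002, 0.003]
[0.0008, 0.0001, 0.1214] [-0.003, 0.002, 0.003]
[0.0008, 0.0001, 0.1214] [-0.003, 0.002, 0.003]
```

Bar confirmed centred between the fingers within 1 mm. Descend and grip.

Request:
play_rows(
  motion=[
    {"dx": 0,"dy": 0,"dz": 0.122,"ax": 0,"ay": 0,"az": 0},
    {"dx": 0,"dy": 0,"dz": 0.122,"ax": 0,"ay": 0,"az": 0},
    {"dx": 0,"dy": 0,"dz": 0.122,"ax": 0,"ay": 0,"az": 0},
    {"dx": 0,"dy": 0,"dz": 0,"ax": 0,"ay": 0,"az": 0},
  ],
)

```text
t: 4.1
eef_pos: [0.4174, 0.1757, 0.1272]
orientation: [-2.401, -2.026, 0.002]
contact_force: [0.1, 0.2, -0.2]
finger_gap: 0.0948
finger_force: 0.0
```

Request:
play_rows(
  motion=[
    {"dx": 0,"dy": 0,"dz": 0,"ax": 0,"ay": 0,"az": 0},
    {"dx": 0,"dy": 0,"dz": 0,"ax": 0,"ay": 0,"az": 0},
    {"dx": 0,"dy": 0,"dz": 0,"ax": 0,"ay": 0,"az": 0},
    {"dx": 0,"dy": 0,"dz": 0,"ax": 0,"ay": 0,"az": 0},
    {"dx": 0,"dy": 0,"dz": 0,"ax": 0,"ay": 0,"az": 0},
    {"dx": 0,"dy": 0,"dz": 0,"ax": 0,"ay": 0,"az": 0},
    {"dx": 0,"dy": 0,"dz": 0,"ax": 0,"ay": 0,"az": 0},
    {"dx": 0,"dy": 0,"dz": 0,"ax": 0,"ay": 0,"az": 0},
  ],
  hand=-1,
  force=25,
)

```text
t: 5.1
eef_pos: [0.4173, 0.1768, 0.127]
orientation: [2.4, 2.028, -0.0]
contact_force: [0.2, -1.1, -0.2]
finger_gap: 0.0207
finger_force: 0.0
```

Request:
play_rows(
  motion=[
    {"dx": 0,"dy": 0,"dz": 0,"ax": 0,"ay": 0,"az": 0},
    {"dx": 0,"dy": 0,"dz": 0,"ax": 0,"ay": 0,"az": 0},
    {"dx": 0,"dy": 0,"dz": 0,"ax": 0,"ay": 0,"az": 0},
  ],
)

```text
t: 5.48
eef_pos: [0.4173, 0.1768, 0.1269]
orientation: [2.4, 2.028, -0.0]
contact_force: [-0.3, -1.1, -1.5]
finger_gap: 0.0116
finger_force: 25.0
```

Request:
play_rows(
  motion=[
    {"dx": 0,"dy": 0,"dz": -0.05,"ax": 0,"ay": 0,"az": 0},
    {"dx": 0,"dy": 0,"dz": -0.1,"ax": 0,"ay": 0,"az": 0},
    {"dx": 0,"dy": 0,"dz": -0.1,"ax": 0,"ay": 0,"az": 0},
    {"dx": 0,"dy": 0,"dz": -0.15,"ax": 0,"ay": 0,"az": 0},
    {"dx": 0,"dy": 0,"dz": 0,"ax": 0,"ay": 0,"az": 0},
  ],
)

```text
t: 6.1
eef_pos: [0.4181, 0.1771, 0.209]
orientation: [2.398, 2.026, 0.006]
contact_force: [0.4, 0.2, -1.6]
finger_gap: 0.0117
finger_force: 25.0
```

Run:
```python
from h import *
d={n:vision.snapshot(n) for n in("scene","side","wrist")}; pickle.dump(d,open("s3.pkl","wb"))
st=manip.state(); print(st["eef_pos"],yaw(),st["finger_gap"],st["finger_force"])
a=d["side"]["pixels"][120:250,270:360]; b=d["wrist"]["pixels"][40:300,180:480]
cv2.imwrite("pics/g3.png",np.hstack([cv2.resize(a,(360,520),interpolation=cv2.INTER_CUBIC),cv2.resize(b,(420,520))]))
plan([.335,.27,.206],65,4)
```

```text
[0.41694047 0.17670944 0.2064122 ] (np.float64(80.38741784399538), array([-8.24344754e-04, -3.30914440e-04, -9.99999605e-01])) 0.012076061295380592 24.95743989944458
[0.0979, -0.1205, 0.0006] [-0.001, 0.001, 0.385]
[0.0896, -0.1268, 0.0006] [-0.001, 0.001, 0.385]
[0.0809, -0.1325, 0.0005] [-0.001, 0.001, 0.385]
[0.0718, -0.1376, 0.0005] [-0.001, 0.001, 0.385]
```

View pics/g3.png

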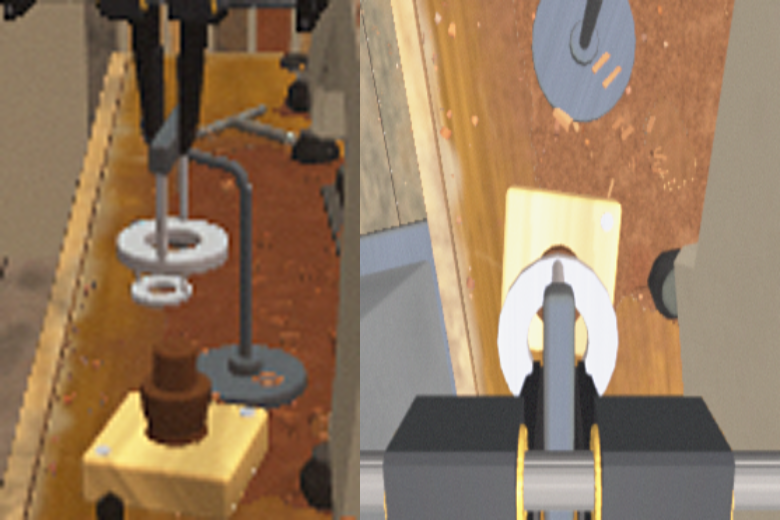

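The gauge is held level by its bar and clear of the tenon. The hook stand is in full view at the upper right of the side crop.

Request:
play_rows(
  motion=[
    {"dx": 0.098,"dy": -0.12,"dz": 0,"ax": 0,"ay": 0,"az": 0.385},
    {"dx": 0.09,"dy": -0.127,"dz": 0,"ax": 0,"ay": 0,"az": 0.385},
    {"dx": 0.081,"dy": -0.132,"dz": 0,"ax": 0,"ay": 0,"az": 0.385},
    {"dx": 0.072,"dy": -0.138,"dz": 0,"ax": 0,"ay": 0,"az": 0.385},
    {"dx": 0,"dy": 0,"dz": 0,"ax": 0,"ay": 0,"az": 0},
  ],
)

```text
t: 6.88
eef_pos: [0.3342, 0.271, 0.2061]
orientation: [-2.648, -1.69, 0.003]
contact_force: [-0.1, -0.5, -1.8]
finger_gap: 0.0122
finger_force: 25.0
```

Run:
```python
from h import *
plan([.350,.3654,.184],46,5)
```

```text
[0.0923, -0.0254, 0.022] [-0.001, 0.002, 0.382]
[0.0904, -0.0315, 0.022] [-0.001, 0.002, 0.382]
[0.0881, -0.0374, 0.022] [-0.001, 0.002, 0.382]
[0.0854, -0.0432, 0.0221] [-0.001, 0.002, 0.382]
[0.0823, -0.0488, 0.0221] [-0.001, 0.002, 0.382]
```

Request:
play_rows(
  motion=[
    {"dx": 0.092,"dy": -0.025,"dz": 0.022,"ax": 0,"ay": 0,"az": 0.382},
    {"dx": 0.09,"dy": -0.031,"dz": 0.022,"ax": 0,"ay": 0,"az": 0.382},
    {"dx": 0.088,"dy": -0.037,"dz": 0.022,"ax": 0,"ay": 0,"az": 0.382},
    {"dx": 0.085,"dy": -0.043,"dz": 0.022,"ax": 0,"ay": 0,"az": 0.382},
    {"dx": 0.082,"dy": -0.049,"dz": 0.022,"ax": 0,"ay": 0,"az": 0.382},
    {"dx": 0,"dy": 0,"dz": 0,"ax": 0,"ay": 0,"az": 0},
  ],
)

```text
t: 7.62
eef_pos: [0.3519, 0.3643, 0.1838]
orientation: [2.891, 1.227, -0.003]
contact_force: [-0.9, -1.2, -1.1]
finger_gap: 0.0117
finger_force: 25.0
```

Run:
```python
from h import *
d={n:vision.snapshot(n) for n in("scene","side","wrist")}; pickle.dump(d,open("s4.pkl","wb"))
w=d["wrist"]; print(manip.state()["eef_pos"],yaw())
for a in(140,146,152):
    print(a,[proj(w,[.4577+r*np.cos(np.radians(a)),.2927+r*np.sin(np.radians(a)),.154]).tolist() for r in(.01,.04,.07)])
a=d["side"]["pixels"][110:220,270:350]; a=cv2.resize(a,(378,520),interpolation=cv2.INTER_CUBIC)
b=cv2.resize(w["pixels"],(416,260)); c=cv2.resize(d["scene"]["pixels"][120:220,200:360],(416,260))
cv2.imwrite("pics/g4.png",np.hstack([a,np.vstack([b,c])]))
plan([.4162,.3207,.184],46,5)
```

```text
[0.35161723 0.36344905 0.18466787] (np.float64(45.962659101946564), array([-6.61883469e-04, -8.08302103e-04, -9.99999454e-01]))
140 [[499.6, 189.1], [453.0, 192.3], [406.6, 195.4]]
146 [[499.5, 190.7], [453.1, 198.5], [407.2, 206.2]]
152 [[499.7, 192.2], [453.9, 204.5], [409.0, 216.5]]
[0.0142, 0.0761, 0.0007] [0.0, 0.001, -0.001]
[0.0142, 0.0761, 0.0007] [0.0, 0.001, -0.001]
[0.0141, 0.0761, 0.0007] [0.0, 0.001, -0.001]
[0.0141, 0.0761, 0.0007] [0.0, 0.001, -0.001]
[0.0141, 0.0762, 0.0007] [0.0, 0.001, -0.001]
```

View pics/g4.png

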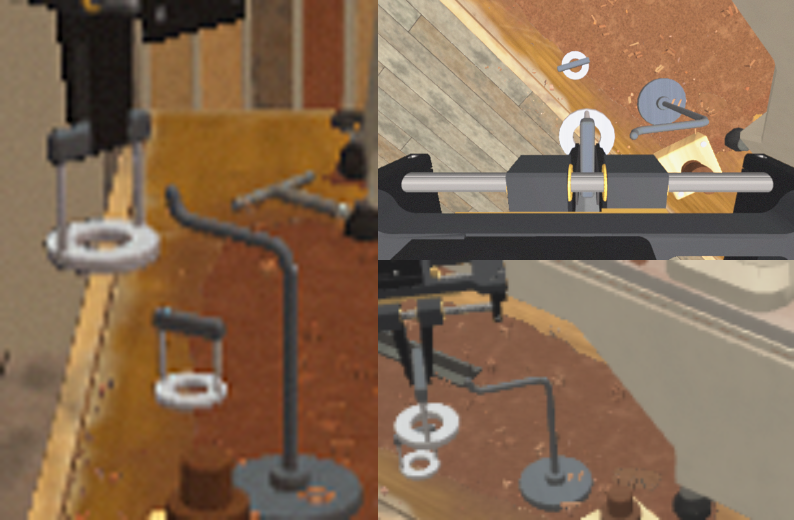

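All three panels agree: the arm lies along about 146°. The tip in the wrist panel at (636,134) lies beside the held bar, and the opening faces it. Thread on.

Request:
play_rows(
  motion=[
    {"dx": 0.014,"dy": 0.076,"dz": 0,"ax": 0,"ay": 0,"az": 0},
    {"dx": 0.014,"dy": 0.076,"dz": 0,"ax": 0,"ay": 0,"az": 0},
    {"dx": 0.014,"dy": 0.076,"dz": 0,"ax": 0,"ay": 0,"az": 0},
  ],
)

```text
t: 8.15
eef_pos: [0.3914, 0.3376, 0.1851]
orientation: [2.893, 1.224, 0.001]
contact_force: [0.8, -0.1, -2.2]
finger_gap: 0.0119
finger_force: 25.0
```

Request:
play_rows(
  motion=[
    {"dx": 0.014,"dy": 0.076,"dz": 0,"ax": 0,"ay": 0,"az": 0},
    {"dx": 0.014,"dy": 0.076,"dz": 0,"ax": 0,"ay": 0,"az": 0},
    {"dx": 0,"dy": 0,"dz": 0,"ax": 0,"ay": 0,"az": 0},
  ],
)

```text
t: 8.52
eef_pos: [0.4168, 0.3208, 0.1848]
orientation: [2.894, 1.223, -0.0]
contact_force: [0.3, 0.3, -1.6]
finger_gap: 0.0118
finger_force: 25.0
```

Run:
```python
from h import *
w=vision.snapshot("wrist"); pickle.dump(w,open("s5.pkl","wb")); st=manip.state(); print(st["eef_pos"],yaw()[0],st["contact_force"])
# arm position vs. predicted: sample line pixels dark vs background at several r
I=w["pixels"].astype(int); sat=I.max(2)-I.min(2)
for r in(.015,.02,.025,.03,.035,.06,.065,.07):
    o=[]
    for k in range(-14,15,2):
        a=np.radians(146); p=[.4577+r*np.cos(a)+k/1000*-np.sin(a),.2927+r*np.sin(a)+k/1000*np.cos(a),.154]
        u=proj(w,p).astype(int); o.append(int(sat[u[1],u[0]]) if 0<=u[0]<640 and 0<=u[1]<400 else -1)
    print(r,o)
```

```text
[0.41621152 0.32110722 0.18484218] 45.83573652007855 [-0.60466034  0.49116456 -1.96012776]
0.015 [24, 28, 29, 27, 86, 2, 23, 26, 3, 93, 98, 99, 97, 93, 98]
0.02 [23, 12, 17, 14, 8, 1, 23, 25, 6, 95, 87, 97, 99, 89, 87]
0.025 [3, 3, 3, 2, 15, 9, 25, 26, 4, 4, 5, 20, 84, 104, 102]
0.03 [3, 3, 4, 4, 16, 9, 29, 13, 5, 3, 4, 3, 4, 4, 13]
0.035 [0, 96, 96, 91, 24, 10, 28, 11, 6, 2, 5, 1, 3, 3, 1]
0.06 [81, 108, 107, 86, 6, 24, 0, 2, 2, 2, 5, 3, 6, 5, 3]
0.065 [3, 3, 3, 12, 7, 25, 14, 1, 6, 2, 2, 1, 2, 1, 5]
0.07 [3, 4, 2, 10, 6, 19, 10, 10, 4, 3, 3, 6, 2, 4, 3]
```

Request:
play_rows(
  motion=[
    {"dx": 0,"dy": 0,"dz": 0.05,"ax": 0,"ay": 0,"az": 0},
    {"dx": 0,"dy": 0,"dz": 0.035,"ax": 0,"ay": 0,"az": 0},
    {"dx": 0,"dy": 0,"dz": 0.02,"ax": 0,"ay": 0,"az": 0},
    {"dx": 0,"dy": 0,"dz": 0,"ax": 0,"ay": 0,"az": 0},
    {"dx": 0,"dy": 0,"dz": 0,"ax": 0,"ay": 0,"az": 0},
  ],
)

```text
t: 9.2
eef_pos: [0.416, 0.3216, 0.1641]
orientation: [2.893, 1.225, 0.0]
contact_force: [0.4, 0.3, -2.2]
finger_gap: 0.0118
finger_force: 25.0
```

Request:
play_rows(
  motion=[
    {"dx": 0,"dy": 0,"dz": 0.01,"ax": 0,"ay": 0,"az": 0},
    {"dx": 0,"dy": 0,"dz": 0,"ax": 0,"ay": 0,"az": 0},
  ],
)

```text
t: 9.45
eef_pos: [0.4159, 0.3214, 0.1619]
orientation: [2.893, 1.225, -0.0]
contact_force: [0.2, -0.3, -1.4]
finger_gap: 0.012
finger_force: 25.0
```

Request:
play_rows(
  motion=[
    {"dx": 0,"dy": 0,"dz": 0.01,"ax": 0,"ay": 0,"az": 0},
    {"dx": 0,"dy": 0,"dz": 0,"ax": 0,"ay": 0,"az": 0},
  ],
)

```text
t: 9.7
eef_pos: [0.4159, 0.3214, 0.1599]
orientation: [2.893, 1.225, -0.0]
contact_force: [0.5, -0.1, -0.8]
finger_gap: 0.0119
finger_force: 25.0
```

Request:
play_rows(
  motion=[
    {"dx": 0,"dy": 0,"dz": 0.005,"ax": 0,"ay": 0,"az": 0},
    {"dx": 0,"dy": 0,"dz": 0,"ax": 0,"ay": 0,"az": 0},
  ],
)

```text
t: 9.95
eef_pos: [0.4159, 0.3215, 0.1589]
orientation: [2.893, 1.225, -0.0]
contact_force: [-0.2, 0.6, -1.4]
finger_gap: 0.0119
finger_force: 25.0
```

Request:
play_rows(
  motion=[
    {"dx": 0,"dy": 0,"dz": 0.005,"ax": 0,"ay": 0,"az": 0},
    {"dx": 0,"dy": 0,"dz": 0,"ax": 0,"ay": 0,"az": 0},
    {"dx": 0,"dy": 0,"dz": 0,"ax": 0,"ay": 0,"az": 0},
  ],
)

```text
t: 10.32
eef_pos: [0.416, 0.3215, 0.1585]
orientation: [2.893, 1.225, 0.001]
contact_force: [-0.9, 0.3, 4.9]
finger_gap: 0.0114
finger_force: 25.0
```

Request:
play_rows(
  motion=[
    {"dx": 0,"dy": 0,"dz": 0.003,"ax": 0,"ay": 0,"az": 0},
    {"dx": 0,"dy": 0,"dz": 0,"ax": 0,"ay": 0,"az": 0},
    {"dx": 0,"dy": 0,"dz": 0,"ax": 0,"ay": 0,"az": 0},
  ],
)

```text
t: 10.7
eef_pos: [0.416, 0.3215, 0.1584]
orientation: [-2.893, -1.225, -0.002]
contact_force: [-3.6, -2.1, 10.7]
finger_gap: 0.0119
finger_force: 25.0
```

Request:
play_rows(
  motion=[
    {"dx": 0,"dy": 0,"dz": -0.003,"ax": 0,"ay": 0,"az": 0},
    {"dx": 0,"dy": 0,"dz": 0,"ax": 0,"ay": 0,"az": 0},
  ],
)

```text
t: 10.95
eef_pos: [0.416, 0.3215, 0.1585]
orientation: [2.893, 1.225, 0.001]
contact_force: [-2.0, -0.8, 6.8]
finger_gap: 0.0119
finger_force: 25.0
```

Request:
play_rows(
  motion=[
    {"dx": 0,"dy": 0,"dz": 0,"ax": 0,"ay": 0,"az": 0},
    {"dx": 0,"dy": 0,"dz": 0,"ax": 0,"ay": 0,"az": 0},
    {"dx": 0,"dy": 0,"dz": 0,"ax": 0,"ay": 0,"az": 0},
    {"dx": 0,"dy": 0,"dz": 0,"ax": 0,"ay": 0,"az": 0},
  ],
  hand=-0.45,
)

```text
t: 11.45
eef_pos: [0.4159, 0.3214, 0.1579]
orientation: [2.893, 1.225, -0.0]
contact_force: [0.5, 0.5, -0.3]
finger_gap: 0.0257
finger_force: 0.0
```

Request:
play_rows(
  motion=[
    {"dx": 0,"dy": 0,"dz": -0.03,"ax": 0,"ay": 0,"az": 0},
    {"dx": 0,"dy": 0,"dz": -0.05,"ax": 0,"ay": 0,"az": 0},
    {"dx": 0,"dy": 0,"dz": -0.12,"ax": 0,"ay": 0,"az": 0},
    {"dx": 0,"dy": 0,"dz": -0.12,"ax": 0,"ay": 0,"az": 0},
    {"dx": 0,"dy": 0,"dz": 0,"ax": 0,"ay": 0,"az": 0},
  ],
)

```text
t: 12.08
eef_pos: [0.4165, 0.3218, 0.2239]
orientation: [-2.893, -1.225, -0.006]
contact_force: [0.2, 0.8, 0.4]
finger_gap: 0.0262
finger_force: 0.0
```

Run:
```python
from h import *
d={n:vision.snapshot(n) for n in("scene","side","wrist")}; pickle.dump(d,open("s6.pkl","wb"))
w=d["wrist"]; st=manip.state(); print(st["eef_pos"],yaw()[0],st["finger_gap"])
for n in("side","scene","wrist"):
    s=d[n]; I=s["pixels"].astype(int); sat=I.max(2)-I.min(2)
    u=proj(s,[.416,.3215,.158-.06]).astype(int) # expected ring height ~.104-.06
    u=proj(s,[.416,.3215,.104]).astype(int); k=30 if n!="wrist" else 60
    x0,y0=max(u[0]-k,0),max(u[1]-k,0)
    m=((sat<25)&(I.max(2)>170)).astype(np.uint8)[y0:u[1]+k,x0:u[0]+k]
    q,l,ss,c=cv2.connectedComponentsWithStats(m); i=1+np.argmax(ss[1:,4]); cc=c[i]+[x0,y0]
    print(n,u,ss[i],cc,onz(s,*cc,.104))
```

```text
[0.41560316 0.32128916 0.22143724] 45.88812431020322 0.025983669038602022
side [315 175] [ 24  26  19  10 104] [318.14423077 175.03846154] [0.4235 0.3209 0.104 ]
scene [248 182] [ 19  23  12  16 104] [241.76923077 183.04807692] [0.405  0.3344 0.104 ]
wrist [321 190] [  27   23   72   49 1706] [320.99237984 175.12778429] [0.4257 0.3318 0.104 ]
```

Run:
```python
from h import *
d=pickle.load(open("s6.pkl","rb")); s=d["scene"]; e=d["side"]
for n,u,v in(("visebase L",439,293),("vise back",470,268),("vise right",508,305)): print(n,onz(s,u,v,.005))
print("jawtop",[tri(s,a,e,b) for a,b in(((468,263),(346,334)),)],onz(s,467,262,.08),onz(s,503,274,.08))
for u,v in((412,232),(432,245),(432,218),(452,232)): print("ring",onz(s,u,v,.02))
# ferrule in both
for n,c0 in(("scene",(421,270)),("side",(346,330))):
    q=d[n]; I=q["pixels"].astype(int); x,y=c0; P=I[y-14:y+14,x-16:x+16]; 
    hsv=cv2.cvtColor(q["pixels"],cv2.COLOR_BGR2HSV)[y-14:y+14,x-16:x+16].astype(int)
    m=((P[:,:,1]>190)).astype(np.uint8)
    k,l,ss,c=cv2.connectedComponentsWithStats(m); i=1+np.argmax(ss[1:,4]); print(n,ss[i]+[x-16,y-14,0,0,0],c[i]+[x-16,y-14],I[y,x],onz(q,*(c[i]+[x-16,y-14]),.014))
    print(m[::2,:].tolist() if 0 else '')
for n in("s1.pkl",):
    w=pickle.load(open(n,"rb"))["wrist"]; I=w["pixels"].astype(int); P=I[292:320,360:392]; m=((P[:,:,1]>190)).astype(np.uint8)
    k,l,ss,c=cv2.connectedComponentsWithStats(m); i=1+np.argmax(ss[1:,4]); print(ss[i],c[i]+[360,292],onz(w,*(c[i]+[360,292]),.014))
plan([.47,-.19,.30],90,12)
```

```text
visebase L [ 0.4553 -0.2259  0.005 ]
vise back [ 0.5714 -0.2569  0.005 ]
vise right [ 0.5165 -0.3713  0.005 ]
jawtop [array([ 0.4885, -0.2641,  0.0985])] [ 0.5144 -0.2547  0.08  ] [ 0.528  -0.3351  0.08  ]
ring [ 0.5856 -0.0876  0.02  ]
ring [ 0.5735 -0.1504  0.02  ]
ring [ 0.665  -0.1079  0.02  ]
ring [ 0.647  -0.1735  0.02  ]
scene [415 265  14  10 108] [421.46296296 269.38888889] [221 243 245] [ 0.4894 -0.1624  0.014 ]

side [338 324  18  12 160] [346.83125 329.18125] [159 233 243] [ 0.4892 -0.1612  0.014 ]

[  5   4  19  18 269] [373.98513011 304.52416357] [ 0.4895 -0.1628  0.014 ]
[-0.1372, 0.1646, -0.0327] [-0.0, 0.0, -0.368]
[-0.1475, 0.1554, -0.0327] [-0.0, 0.0, -0.368]
[-0.1571, 0.1456, -0.0327] [-0.0, 0.0, -0.368]
[-0.1661, 0.1353, -0.0327] [-0.0, 0.0, -0.368]
[-0.1745, 0.1243, -0.0327] [-0.0, 0.0, -0.368]
[-0.1821, 0.1129, -0.0327] [-0.0, 0.0, -0.368]
[-0.1889, 0.101, -0.0327] [-0.0, 0.0, -0.368]
[-0.195, 0.0887, -0.0327] [-0.0, 0.0, -0.368]
[-0.2003, 0.076, -0.0327] [-0.0, 0.0, -0.368]
[-0.2048, 0.063, -0.0327] [-0.0, 0.0, -0.368]
[-0.2084, 0.0497, -0.0327] [-0.0, 0.0, -0.368]
[-0.2111, 0.0363, -0.0327] [-0.0, 0.0, -0.368]
```

Run:
```python
from h import *
plan([.40,-.15,.27],90,12)
```

```text
[-0.1455, 0.132, -0.0201] [-0.0, 0.0, -0.368]
[-0.1537, 0.1224, -0.0201] [-0.0, 0.0, -0.368]
[-0.1612, 0.1123, -0.0202] [-0.0, 0.0, -0.368]
[-0.1681, 0.1017, -0.0202] [-0.0, 0.0, -0.368]
[-0.1743, 0.0908, -0.0202] [-0.0, 0.0, -0.368]
[-0.1797, 0.0794, -0.0202] [-0.0, 0.0, -0.368]
[-0.1844, 0.0677, -0.0202] [-0.0, 0.0, -0.368]
[-0.1884, 0.0557, -0.0202] [-0.0, 0.0, -0.368]
[-0.1916, 0.0436, -0.0202] [-0.0, 0.0, -0.368]
[-0.194, 0.0312, -0.0202] [-0.0, 0.0, -0.368]
[-0.1956, 0.0187, -0.0202] [-0.0, 0.0, -0.368]
[-0.1964, 0.0061, -0.0202] [-0.0, 0.0, -0.368]
```

Request:
play_rows(
  motion=[
    {"dx": -0.145,"dy": 0.132,"dz": -0.02,"ax": 0,"ay": 0,"az": -0.368},
    {"dx": -0.154,"dy": 0.122,"dz": -0.02,"ax": 0,"ay": 0,"az": -0.368},
    {"dx": -0.161,"dy": 0.112,"dz": -0.02,"ax": 0,"ay": 0,"az": -0.368},
    {"dx": -0.168,"dy": 0.102,"dz": -0.02,"ax": 0,"ay": 0,"az": -0.368},
    {"dx": -0.174,"dy": 0.091,"dz": -0.02,"ax": 0,"ay": 0,"az": -0.368},
    {"dx": -0.18,"dy": 0.079,"dz": -0.02,"ax": 0,"ay": 0,"az": -0.368},
  ],
)

```text
t: 12.98
eef_pos: [0.4077, 0.0847, 0.2454]
orientation: [-2.602, -1.759, 0.002]
contact_force: [0.5, 0.7, 1.5]
finger_gap: 0.0269
finger_force: 0.0
```

Request:
play_rows(
  motion=[
    {"dx": -0.184,"dy": 0.068,"dz": -0.02,"ax": 0,"ay": 0,"az": -0.368},
    {"dx": -0.188,"dy": 0.056,"dz": -0.02,"ax": 0,"ay": 0,"az": -0.368},
    {"dx": -0.192,"dy": 0.044,"dz": -0.02,"ax": 0,"ay": 0,"az": -0.368},
    {"dx": -0.194,"dy": 0.031,"dz": -0.02,"ax": 0,"ay": 0,"az": -0.368},
    {"dx": -0.196,"dy": 0.019,"dz": -0.02,"ax": 0,"ay": 0,"az": -0.368},
    {"dx": -0.196,"dy": 0.006,"dz": -0.02,"ax": 0,"ay": 0,"az": -0.368},
    {"dx": 0,"dy": 0,"dz": 0,"ax": 0,"ay": 0,"az": 0},
  ],
  hand=0.45,
)

```text
t: 13.85
eef_pos: [0.4005, -0.1515, 0.2693]
orientation: [-2.223, -2.219, 0.001]
contact_force: [0.1, 0.4, 0.0]
finger_gap: 0.0691
finger_force: 0.0
```

Run:
```python
from h import *
d={n:vision.snapshot(n) for n in("scene","side","wrist")}; pickle.dump(d,open("s7.pkl","wb"))
print(manip.state()["eef_pos"],yaw())
# check hanging gauge: compare patches with s6
o=pickle.load(open("s6.pkl","rb"))
for n,(x,y) in(("side",(315,170)),("scene",(248,178))):
    a=d[n]["pixels"][y-20:y+20,x-20:x+20].astype(int); b=o[n]["pixels"][y-20:y+20,x-20:x+20].astype(int); print(n,np.abs(a-b).mean())
plan([.4890,-.2275,.16],90,4)
plan([.4890,-.1626,.07],90,5)
```

```text
[ 0.40042621 -0.14907901  0.26943725] (np.float64(90.01064251772986), array([-1.06803307e-03,  7.15182730e-04, -9.99999174e-01]))
side 20.24125
scene 22.632708333333333
[-0.0981, 0.1108, 0.1366] [-0.002, -0.001, 0.0]
[-0.0981, 0.1108, 0.1367] [-0.002, -0.001, 0.0]
[-0.0981, 0.1108, 0.1367] [-0.002, -0.001, 0.0]
[-0.0981, 0.1107, 0.1367] [-0.002, -0.001, 0.0]
[-0.0137, 0.0888, 0.1993] [-0.001, -0.001, 0.0]
[-0.0136, 0.0887, 0.1994] [-0.001, -0.001, 0.0]
[-0.0136, 0.0887, 0.1994] [-0.001, -0.001, 0.0]
[-0.0136, 0.0887, 0.1994] [-0.001, -0.001, 0.0]
[-0.0136, 0.0886, 0.1994] [-0.001, -0.001, 0.0]
```

Run:
```python
from h import *
d=pickle.load(open("s7.pkl","rb"))
for n in("side","scene"):
    s=d[n]; I=s["pixels"].astype(int); sat=I.max(2)-I.min(2)
    u=proj(s,[.416,.3215,.099]).astype(int); x0,y0=u-[32,24]
    m=((sat<25)&(I.max(2)>165)).astype(np.uint8)[y0:u[1]+24,x0:u[0]+32]
    q,l,ss,c=cv2.connectedComponentsWithStats(m)
    for i in range(1,q):
        if ss[i,4]>25: print(n,"white",ss[i][:4]+[x0,y0,0,0],ss[i,4],onz(s,*(c[i]+[x0,y0]),.104))
    for g in((-.034),(0),(.034)):
        p=proj(s,[.416+g*.695,.3215+g*.72,.163]).astype(int); print(n,"bar at",p,I[p[1],p[0]])
a=cv2.resize(d["side"]["pixels"][130:220,280:360],(400,450),interpolation=cv2.INTER_CUBIC); b=cv2.resize(d["scene"]["pixels"][145:225,205:275],(394,450),interpolation=cv2.INTER_CUBIC)
cv2.imwrite("pics/g7.png",np.hstack([a,b]))
```

```text
side white [309 171   4  10] 33 [0.4039 0.3186 0.104 ]
side white [319 171   9  10] 62 [0.4362 0.3167 0.104 ]
side white [303 189  10   7] 40 [0.4022 0.2168 0.104 ]
side bar at [304 156] [51 48 45]
side bar at [314 153] [19 22 29]
side bar at [324 149] [50 51 56]
scene white [249 175  12  16] 104 [0.4272 0.3096 0.104 ]
scene bar at [247 173] [77 78 78]
scene bar at [246 165] [136 133 128]
scene bar at [245 157] [78 84 90]
```

Request:
play_rows(
  motion=[
    {"dx": -0.014,"dy": 0.089,"dz": 0.179,"ax": 0,"ay": 0,"az": 0},
    {"dx": -0.014,"dy": 0.089,"dz": 0.179,"ax": 0,"ay": 0,"az": 0},
    {"dx": -0.014,"dy": 0.089,"dz": 0.179,"ax": 0,"ay": 0,"az": 0},
    {"dx": -0.014,"dy": 0.089,"dz": 0.179,"ax": 0,"ay": 0,"az": 0},
    {"dx": -0.014,"dy": 0.089,"dz": 0.179,"ax": 0,"ay": 0,"az": 0},
    {"dx": 0,"dy": 0,"dz": 0,"ax": 0,"ay": 0,"az": 0},
  ],
)

```text
t: 14.75
eef_pos: [0.4893, -0.1621, 0.0889]
orientation: [-2.216, -2.221, 0.002]
contact_force: [0.1, 0.2, 0.2]
finger_gap: 0.0689
finger_force: 0.0
```

Run:
```python
from h import *
w=vision.snapshot("wrist"); pickle.dump(w,open("s8.pkl","wb")); print(manip.state()["eef_pos"],yaw()[0])
c0=proj(w,[.489,-.1626,.014]).astype(int); I=w["pixels"].astype(int); x0,y0=c0-[45,45]
P=I[y0:c0[1]+45,x0:c0[0]+45]; print(c0,I[c0[1],c0[0]],I[c0[1],c0[0]-40])
for th in(180,200):
    m=(P[:,:,1]>th).astype(np.uint8); k,l,ss,c=cv2.connectedComponentsWithStats(m); i=1+np.argmax(ss[1:,4])
    b=ss[i]; x,y=x0+b[0],y0+b[1]; print(b,c[i]+[x0,y0],onz(w,*(c[i]+[x0,y0]),.014),[onz(w,*p,.014)[:2] for p in((x,y+b[3]/2),(x+b[2],y+b[3]/2),(x+b[2]/2,y),(x+b[2]/2,y+b[3]))])
```

```text
[ 0.48925799 -0.16236673  0.09041212] 90.12312495852949
[320 203] [238 247 247] [ 72 140 192]
[  26   24   42   42 1385] [321.48808664 202.82527076] [ 0.4895 -0.1621  0.014 ] [array([ 0.4731, -0.1623]), array([ 0.5066, -0.1622]), array([ 0.4898, -0.1451]), array([ 0.4899, -0.18  ])]
[  26   25   42   41 1332] [321.32507508 203.16066066] [ 0.4893 -0.1624  0.014 ] [array([ 0.4731, -0.1627]), array([ 0.5066, -0.1626]), array([ 0.4898, -0.1459]), array([ 0.4899, -0.18  ])]
```

Ferrule is centred under the gripper to within 0.5 mm, with a measured diameter of 33.5 mm. Descend and grip.

Request:
play_rows(
  motion=[
    {"dx": 0,"dy": 0,"dz": 0.15,"ax": 0,"ay": 0,"az": 0},
    {"dx": 0,"dy": 0,"dz": 0.15,"ax": 0,"ay": 0,"az": 0},
    {"dx": 0,"dy": 0,"dz": 0.1,"ax": 0,"ay": 0,"az": 0},
    {"dx": 0,"dy": 0,"dz": 0.034,"ax": 0,"ay": 0,"az": 0},
    {"dx": 0,"dy": 0,"dz": 0,"ax": 0,"ay": 0,"az": 0},
    {"dx": 0,"dy": 0,"dz": 0,"ax": 0,"ay": 0,"az": 0},
  ],
)

```text
t: 15.55
eef_pos: [0.4901, -0.1637, 0.0054]
orientation: [2.219, 2.221, 0.001]
contact_force: [1.0, 1.3, 0.2]
finger_gap: 0.0688
finger_force: 0.0
```

Request:
play_rows(
  motion=[
    {"dx": 0,"dy": 0,"dz": 0,"ax": 0,"ay": 0,"az": 0},
    {"dx": 0,"dy": 0,"dz": 0,"ax": 0,"ay": 0,"az": 0},
    {"dx": 0,"dy": 0,"dz": 0,"ax": 0,"ay": 0,"az": 0},
    {"dx": 0,"dy": 0,"dz": 0,"ax": 0,"ay": 0,"az": 0},
    {"dx": 0,"dy": 0,"dz": 0,"ax": 0,"ay": 0,"az": 0},
    {"dx": 0,"dy": 0,"dz": 0,"ax": 0,"ay": 0,"az": 0},
    {"dx": 0,"dy": 0,"dz": 0,"ax": 0,"ay": 0,"az": 0},
    {"dx": 0,"dy": 0,"dz": 0,"ax": 0,"ay": 0,"az": 0},
  ],
  hand=-1,
  force=20,
)

```text
t: 16.55
eef_pos: [0.4897, -0.1636, 0.0042]
orientation: [-2.22, -2.222, 0.0]
contact_force: [-0.0, 1.1, 0.4]
finger_gap: 0.032
finger_force: 20.0
```

Request:
play_rows(
  motion=[
    {"dx": 0,"dy": 0,"dz": -0.08,"ax": 0,"ay": 0,"az": 0},
    {"dx": 0,"dy": 0,"dz": -0.16,"ax": 0,"ay": 0,"az": 0},
    {"dx": 0,"dy": 0,"dz": -0.2,"ax": 0,"ay": 0,"az": 0},
    {"dx": 0,"dy": -0.13,"dz": -0.2,"ax": 0,"ay": 0,"az": 0},
    {"dx": 0,"dy": -0.13,"dz": -0.2,"ax": 0,"ay": 0,"az": 0},
    {"dx": 0,"dy": -0.13,"dz": -0.2,"ax": 0,"ay": 0,"az": 0},
    {"dx": 0,"dy": 0,"dz": -0.1,"ax": 0,"ay": 0,"az": 0},
  ],
)

```text
t: 17.42
eef_pos: [0.4105, -0.1635, 0.2353]
orientation: [2.219, 2.219, 0.001]
contact_force: [0.3, 0.1, -0.4]
finger_gap: 0.0314
finger_force: 20.0
```

Run:
```python
from h import *
st=manip.state(); print(st["finger_gap"],st["finger_force"]); plan([.418,.1755,.22],90,8)
```

```text
0.03139867597682491 19.989271803533484
[0.2119, 0.0047, 0.0092] [0.002, 0.001, 0.0]
[0.2119, 0.0047, 0.0092] [0.002, 0.001, 0.0]
[0.2119, 0.0047, 0.0093] [0.002, 0.001, 0.0]
[0.2119, 0.0047, 0.0093] [0.002, 0.001, 0.0]
[0.2119, 0.0047, 0.0094] [0.002, 0.001, 0.0]
[0.2119, 0.0047, 0.0094] [0.002, 0.001, 0.0]
[0.2119, 0.0047, 0.0095] [0.002, 0.001, 0.0]
[0.2119, 0.0047, 0.0095] [0.002, 0.001, 0.0]
```

Request:
play_rows(
  motion=[
    {"dx": 0.212,"dy": 0.005,"dz": 0.0,"ax": 0,"ay": 0,"az": 0},
    {"dx": 0.212,"dy": 0.005,"dz": 0.0,"ax": 0,"ay": 0,"az": 0},
    {"dx": 0.212,"dy": 0.005,"dz": 0.0,"ax": 0,"ay": 0,"az": 0},
    {"dx": 0.212,"dy": 0.005,"dz": 0.0,"ax": 0,"ay": 0,"az": 0},
    {"dx": 0.212,"dy": 0.005,"dz": 0.0,"ax": 0,"ay": 0,"az": 0},
    {"dx": 0.212,"dy": 0.005,"dz": 0.0,"ax": 0,"ay": 0,"az": 0},
    {"dx": 0.212,"dy": 0.005,"dz": 0.0,"ax": 0,"ay": 0,"az": 0},
    {"dx": 0.205,"dy": 0.005,"dz": 0.0,"ax": 0,"ay": 0,"az": 0},
  ],
)

```text
t: 18.42
eef_pos: [0.419, 0.1756, 0.2333]
orientation: [2.22, 2.222, 0.001]
contact_force: [0.1, -1.0, -0.6]
finger_gap: 0.0317
finger_force: 20.0
```

Run:
```python
from h import *
d={n:vision.snapshot(n) for n in("scene","side","wrist")}; pickle.dump(d,open("s9.pkl","wb"))
st=manip.state(); print(st["eef_pos"],yaw()[0],st["finger_gap"],st["finger_force"]); plan([.418,.1755,.14],90,4)
p=st["eef_pos"]
for n in d:
    s=d[n]; u=proj(s,[p[0],p[1]+.001,p[2]+.005]).astype(int); I=s["pixels"].astype(int); k=25 if n!="wrist" else 70
    x0,y0=np.maximum(u-k,0); P=I[y0:u[1]+k,x0:u[0]+k]; m=((P[:,:,1]>150)&(P[:,:,2]>P[:,:,0]+15)).astype(np.uint8)
    q,l,ss,c=cv2.connectedComponentsWithStats(m); print(n,u,[(ss[i]+[x0,y0,0,0,0]).tolist() for i in range(1,q) if ss[i,4]>20])
# tenon brown in side: below
for n in("side","scene"):
    s=d[n]; I=s["pixels"].astype(int); u=proj(s,[.418,.1765,.08]).astype(int); 
    for dy in range(-12,9,2): print(n,u[1]+dy,I[u[1]+dy,u[0]-14:u[0]+15:2,:].sum(1).tolist() if 0 else I[u[1]+dy,u[0]-14:u[0]+15,:].sum(1).tolist())
```

```text
[0.41890069 0.17534489 0.2329054 ] 90.2254818036918 0.0313454987610007 19.989632936631097
[0.0002, -0.0012, 0.1161] [0.001, -0.0, 0.006]
[0.0002, -0.0012, 0.1161] [0.001, -0.0, 0.006]
[0.0002, -0.0012, 0.1161] [0.001, -0.0, 0.006]
[0.0002, -0.0011, 0.1161] [0.001, -0.0, 0.006]
scene [291 161] [[303, 136, 13, 8, 39], [292, 156, 7, 9, 44]]
side [312 143] [[307, 138, 14, 11, 86], [290, 147, 8, 21, 73]]
wrist [320 242] [[250, 172, 5, 65, 227], [254, 172, 5, 36, 70], [276, 172, 84, 94, 4319], [261, 254, 4, 11, 25], [252, 257, 8, 52, 254], [386, 260, 4, 49, 107], [259, 295, 5, 10, 23], [340, 295, 15, 17, 81], [292, 298, 9, 14, 88]]
side 196 [256, 263, 254, 265, 237, 258, 253, 268, 275, 291, 299, 294, 263, 267, 275, 267, 196, 211, 212, 215, 211, 216, 214, 214, 233, 231, 232, 226, 217]
side 198 [250, 244, 260, 253, 255, 251, 244, 246, 242, 242, 248, 237, 221, 221, 223, 222, 215, 224, 216, 227, 230, 225, 230, 227, 228, 225, 222, 224, 217]
side 200 [253, 257, 257, 255, 252, 242, 243, 249, 242, 233, 245, 239, 248, 230, 230, 228, 220, 227, 215, 218, 210, 222, 230, 225, 221, 220, 224, 217, 223]
s
[... 2254 characters left out ...]
, 290, 291, 292, 292, 293, 253, 319, 317, 310, 315, 331, 331, 323, 320, 317]
scene 212 [221, 261, 319, 331, 321, 317, 323, 322, 330, 337, 219, 202, 242, 271, 278, 281, 283, 240, 236, 175, 409, 496, 342, 321, 314, 314, 316, 316, 305]
scene 214 [312, 299, 302, 347, 312, 305, 312, 313, 287, 283, 211, 182, 182, 184, 184, 185, 183, 183, 181, 171, 286, 297, 428, 651, 369, 308, 322, 327, 324]
scene 216 [310, 310, 307, 311, 306, 458, 623, 407, 287, 272, 232, 186, 183, 182, 186, 183, 184, 185, 179, 172, 274, 289, 296, 576, 653, 663, 529, 356, 335]
scene 218 [306, 309, 643, 654, 654, 648, 644, 481, 307, 283, 276, 245, 192, 185, 183, 186, 182, 181, 226, 278, 282, 281, 237, 528, 636, 647, 657, 667, 608]
```

Request:
play_rows(
  motion=[
    {"dx": 0,"dy": -0.001,"dz": 0.116,"ax": 0,"ay": 0,"az": 0},
    {"dx": 0,"dy": -0.001,"dz": 0.116,"ax": 0,"ay": 0,"az": 0},
    {"dx": 0,"dy": -0.001,"dz": 0.116,"ax": 0,"ay": 0,"az": 0},
    {"dx": 0,"dy": -0.001,"dz": 0.116,"ax": 0,"ay": 0,"az": 0},
    {"dx": 0,"dy": 0,"dz": 0,"ax": 0,"ay": 0,"az": 0},
    {"dx": 0,"dy": 0,"dz": 0,"ax": 0,"ay": 0,"az": 0},
  ],
)

```text
t: 19.32
eef_pos: [0.419, 0.1737, 0.1404]
orientation: [2.221, 2.221, 0.001]
contact_force: [-0.7, 0.1, -0.8]
finger_gap: 0.0316
finger_force: 20.0
```

Run:
```python
from h import *
d={n:vision.snapshot(n) for n in("scene","side","wrist")}; pickle.dump(d,open("s10.pkl","wb"))
st=manip.state(); p=st["eef_pos"]; print(p,yaw(),st["finger_gap"])
for n in("side","scene"):
    s=d[n]; print(n,"fer exp c",proj(s,[p[0],p[1]+.001,p[2]+.003]),"tenon top",proj(s,[.418,.1765,.086]))
def cr(s,p,k,size):
    x,y=proj(s,p).astype(int); print("origin",x-k,y-k,"scale",size/2/k); return cv2.resize(s["pixels"][y-k:y+k,x-k:x+k],(size,size),interpolation=cv2.INTER_CUBIC)
a=cr(d["side"],[.418,.1765,.115],30,400); b=cr(d["scene"],[.418,.1765,.115],30,400)
c=cr(d["side"],[.42,.32,.13],20,200); e=cr(d["scene"],[.42,.32,.13],20,200); f=cv2.resize(d["wrist"]["pixels"][100:300,220:420],(200,200)); g=cr(d["side"],[.45,0,.04],50,200)
cv2.imwrite("pics/g10.png",np.vstack([np.hstack([a,b]),np.hstack([c,e,f,g])]))
```

```text
[0.41896339 0.17403789 0.14032093] (np.float64(90.0445349979452), array([ 1.50240488e-03,  2.50781291e-04, -9.99998840e-01])) 0.03143903599538911
side fer exp c [313.6 183.3] tenon top [313.6 206. ]
scene fer exp c [293.  192.2] tenon top [292.7 209.1]
origin 283 164 scale 6.666666666666667
origin 262 170 scale 6.666666666666667
origin 296 145 scale 5.0
origin 228 154 scale 5.0
origin 276 215 scale 2.0
```

View pics/g10.png

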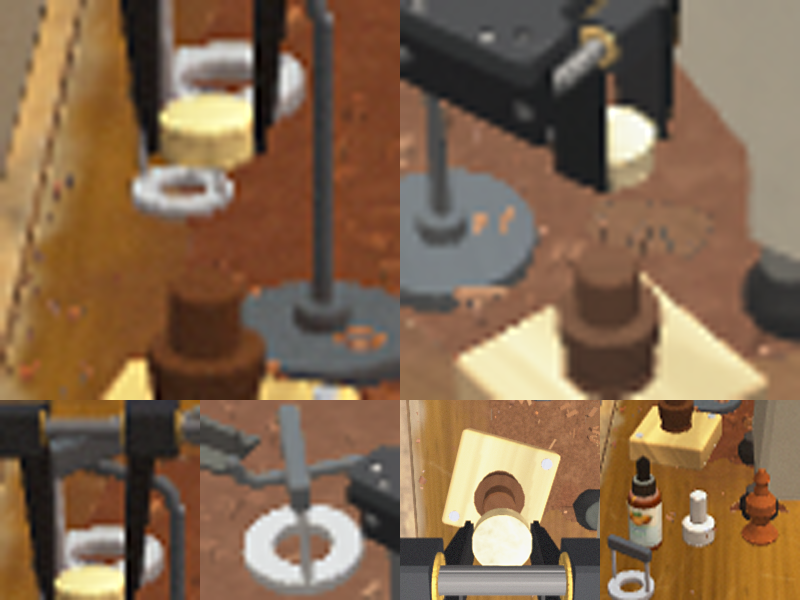

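This composite shows the gauge hanging by its bar on the hook arm (lower left panels). The bottle, centre and finial are upright in the lower right. The ferrule, at about (207,130) in the side crop, sits level between the fingers above the tenon at about (205,290). In the wrist panel I'll measure the ferrule circle against the tenon.

Run:
```python
from h import *
d=pickle.load(open("s10.pkl","rb")); w=d["wrist"]; I=w["pixels"].astype(int); st=manip.state(); p=st["eef_pos"]
z=.1403-.0042+.014
u=proj(w,[p[0],p[1]+.001,z]); print("exp",u)
x0,y0=u.astype(int)-[50,50]; P=I[y0:y0+100,x0:x0+100]; m=((P.min(2)>175)).astype(np.uint8)
k,l,ss,c=cv2.connectedComponentsWithStats(m); i=1+np.argmax(ss[1:,4]); q=(l==i).astype(np.uint8)
ct=max(cv2.findContours(q,0,1)[0],key=len); hull=cv2.convexHull(ct); print(ss[i],cv2.fitEllipse(hull)); (cx,cy),r=cv2.minEnclosingCircle(hull)
e=cv2.fitEllipse(hull)[0]
for a,b in((cx,cy),e): print(onz(w,a+x0,b+y0,z),"r px",r)
# brown tenon top in wrist
hs=I.sum(2)
# shade comparison side: ferrule cols and tenon cols
for n,yr in(("side",(180,186)),("scene",(190,197))):
    s=d[n]; J=s["pixels"].astype(int); x=int(proj(s,p)[0])
    for v in range(*yr,2): r=np.flatnonzero((J[v,x-20:x+20,1]>150)); print(n,v,r.min()+x-20,r.max()+x-20)
s=d["side"]; J=s["pixels"].astype(int)
for v in(209,211,213): print(J[v,303:326].sum(1).tolist())
```

```text
exp [320.5 243.6]
[  23   22   59   51 2460] ((51.600223541259766, 48.892154693603516), (53.01799774169922, 60.96290969848633), 88.04844665527344)
[0.4196 0.1754 0.1501] r px 29.853689193725586
[0.4195 0.176  0.1501] r px 29.853689193725586
side 180 308 320
side 182 307 320
side 184 312 320
scene 190 293 299
scene 192 293 298
scene 194 293 295
scene 196 295 298
[241, 244, 237, 253, 245, 167, 122, 140, 153, 171, 171, 175, 174, 162, 160, 157, 257, 308, 289, 295, 294, 304, 299]
[247, 243, 239, 247, 252, 158, 130, 125, 137, 131, 133, 132, 143, 137, 157, 160, 258, 299, 297, 301, 299, 309, 306]
[251, 252, 251, 246, 225, 145, 130, 131, 126, 139, 139, 139, 142, 146, 145, 146, 210, 249, 275, 305, 303, 308, 305]
```

Run:
```python
from h import *
d=pickle.load(open("s10.pkl","rb")); w=d["wrist"]; z=.1501
for yc in(.1750,.176):
  for t in(0,.1):
    a=np.linspace(0,2*np.pi,40); pts=np.array([proj(w,[.4193+.0165*np.cos(b),yc+.0165*np.sin(b)*np.cos(t),z+.0165*np.sin(b)*np.sin(t)]) for b in a]); print(yc,t,pts.min(0),pts.max(0))
u=proj(w,[.41896,.17504,z]).astype(int)-50; print("measured x",u[0]+23,u[0]+82,"y",u[1]+22,u[1]+73)
I=w["pixels"].astype(int); print(I[u[1]+15:u[1]+80:3,320].tolist())
plan([.4183,.1752,.1002],90,4)
```

```text
0.175 0 [290.8 214.7] [351.6 271.3]
0.175 0.1 [290.7 215.9] [351.6 269.7]
0.176 0 [290.7 212.9] [351.6 269.7]
0.176 0.1 [290.7 214. ] [351.6 268.1]
measured x 293 352 y 215 266
[[104, 141, 169], [110, 150, 175], [107, 151, 176], [228, 247, 247], [224, 245, 247], [218, 244, 246], [219, 243, 246], [224, 245, 247], [229, 246, 247], [224, 245, 247], [227, 246, 247], [229, 246, 247], [232, 246, 247], [225, 245, 247], [222, 245, 247], [229, 246, 247], [229, 246, 247], [234, 247, 247], [234, 247, 247], [162, 204, 221], [96, 97, 103], [172, 177, 182]]
[0.0014, -0.0009, 0.0502] [0.002, -0.0, 0.001]
[0.0014, -0.0009, 0.0502] [0.002, -0.0, 0.001]
[0.0014, -0.0009, 0.0502] [0.002, -0.0, 0.001]
[0.0014, -0.0008, 0.0502] [0.002, -0.0, 0.001]
```

Request:
play_rows(
  motion=[
    {"dx": 0.002,"dy": -0.001,"dz": 0.07,"ax": 0,"ay": 0,"az": 0},
    {"dx": 0.002,"dy": -0.001,"dz": 0.06,"ax": 0,"ay": 0,"az": 0},
    {"dx": 0.002,"dy": -0.001,"dz": 0.04,"ax": 0,"ay": 0,"az": 0},
    {"dx": 0,"dy": 0,"dz": 0.03,"ax": 0,"ay": 0,"az": 0},
    {"dx": 0,"dy": 0,"dz": 0,"ax": 0,"ay": 0,"az": 0},
    {"dx": 0,"dy": 0,"dz": 0,"ax": 0,"ay": 0,"az": 0},
  ],
)

```text
t: 20.23
eef_pos: [0.4181, 0.1753, 0.0996]
orientation: [2.22, 2.222, 0.0]
contact_force: [1.5, 0.3, 0.2]
finger_gap: 0.0317
finger_force: 20.0
```

Request:
play_rows(
  motion=[
    {"dx": 0,"dy": 0,"dz": 0,"ax": 0,"ay": 0,"az": 0},
    {"dx": 0,"dy": 0,"dz": 0,"ax": 0,"ay": 0,"az": 0},
    {"dx": 0,"dy": 0,"dz": 0,"ax": 0,"ay": 0,"az": 0},
    {"dx": 0,"dy": 0,"dz": 0,"ax": 0,"ay": 0,"az": 0},
  ],
)

```text
t: 20.72
eef_pos: [0.418, 0.1753, 0.0994]
orientation: [2.22, 2.222, 0.0]
contact_force: [-0.1, 0.6, 0.7]
finger_gap: 0.0315
finger_force: 20.0
```

Run:
```python
from h import *
d={n:vision.snapshot(n) for n in("scene","side")}; st=manip.state(); p=st["eef_pos"]; print(p,yaw(),st["finger_gap"],st["finger_force"],np.abs(st["joint_vel"]).max())
s=d["side"]; J=s["pixels"].astype(int); print(proj(s,[.418,.1765,.096]),proj(s,[.418,.1765,.086]))
x=int(proj(s,p)[0])
for v in range(192,216,1):
    r=np.flatnonzero((J[v,x-12:x+12,1]>150)); t=np.flatnonzero((J[v,x-12:x+12].sum(1)<190)); print(v,(r.min()+x-12,r.max()+x-12) if len(r) else '-', (t.min()+x-12,t.max()+x-12,len(t)) if len(t) else '-',J[v,x].tolist())
o=pickle.load(open("s1.pkl","rb"))
for n,(x0,x1,y0,y1) in(("side",(285,380,250,295)),("scene",(340,385,220,275))): print(n,np.abs(d[n]["pixels"][y0:y1,x0:x1].astype(int)-o[n]["pixels"][y0:y1,x0:x1]).mean())
```

```text
[0.41802193 0.17531975 0.09941098] (np.float64(90.05140019422176), array([ 2.48600368e-05, -8.17443886e-05, -9.99999996e-01])) 0.031725222950272865 19.989498885333887 0.0014047462750417883
[313.5 202. ] [313.6 206. ]
192 (np.int64(314), np.int64(317)) (np.int64(303), np.int64(324), 8) [56, 72, 113]
193 (np.int64(307), np.int64(315)) (np.int64(303), np.int64(324), 8) [175, 178, 185]
194 (np.int64(307), np.int64(316)) (np.int64(303), np.int64(323), 8) [173, 208, 215]
195 (np.int64(308), np.int64(319)) (np.int64(303), np.int64(323), 7) [158, 230, 240]
196 (np.int64(308), np.int64(320)) (np.int64(303), np.int64(323), 7) [167, 237, 246]
197 (np.int64(307), np.int64(320)) (np.int64(303), np.int64(323), 7) [171, 240, 248]
198 (np.int64(307), np.int64(320)) (np.int64(303), np.int64(323), 7) [173, 241, 249]
199 (np.int64(308), np.int64(319)) (np.int64(304), np.int64(322), 5) [169, 241, 249]
200 (np.int64(310), np.int64(319)) (np.int64(304), np.int64(322), 5) [103, 167, 190]
201 (np.int64(317), np.int64(320)) (np.int64(305), np.int64(322), 4) [75, 127, 159]
202 (np.int64(316), np.int64(320)) (np.int64(305), np.int64(322), 4) [82, 136, 170]
203 (np.int64(316), np.int64(319)) (np.int64(305), np.int64(322), 4) [86, 138, 169]
204 (np.int64(311), np.int64(318)) - [89, 143, 174]
205 - - [70, 113, 151]
206 - - [45, 76, 123]
207 - - [37, 66, 116]
208 - (np.int64(308), np.int64(318), 3) [33, 65, 114]
209 - (np.int64(308), np.int64(318), 11) [28, 52, 91]
210 - (np.int64(308), np.int64(318), 11) [21, 41, 71]
211 - (np.int64(308), np.int64(318), 11) [23, 41, 69]
212 - (np.int64(308), np.int64(318), 11) [23, 40, 68]
213 - (np.int64(308), np.int64(318), 11) [22, 39, 71]
214 - (np.int64(308), np.int64(318), 11) [21, 41, 70]
215 - (np.int64(308), np.int64(318), 11) [23, 42, 73]
side 3.754541910331384
scene 1.0297643097643097
```

```bash
python3 -c "
from rig import manip
print(manip.finish_job())"
```

```text
the job is handed in; nothing more can be done
None
```

I handed the job in at about 21 s with the gauge hanging released on the hook. The ferrule is still gripped, level and centred within about 1–2 mm, roughly 1 cm above the tenon, and the bystanders look undisturbed. `finish_job()` returned no verdict, so these are my own camera and arm readings.

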